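Dose one ball with the two-stop dispenser

ROBOT

A 6-joint arm with a two-finger parallel gripper is mounted at the origin on the work surface. World frame = base frame: x ahead of the robot, y to its left, z up, the work surface at z = 0. Lengths are in m, angles in rad, forces in N, time in s.
With the tool pointing down it reaches from about 0.375 to 0.9 m from the base axis. Payload 3.1 kg.
Tool frame: the origin (TCP) lies at the very end of the fingers, on their centre line; the grasp point (between the pads) lies 19 mm behind it; x points along the fingers, y is the direction in which the jaws open and shut, and the axes are right-handed (so a half turn about x gives the same grasp; the last joint's range is limited). The gripper opens to 87 mm and grips with 3 to 60 N. Pads are 19 mm wide; open, the fingers measure 117 mm over their backs; the gripper's body (75 mm by 190 mm) begins 51 mm behind the grasp point.
Start: joints at [1.052, 0.527, 1.433, -0, 1.181, -0.178], TCP at [0.209, 0.589, 0.199] pointing down, gripper open.
Joint ranges: [-3.08, 3.08], [-0.75, 2.2], [0.22, 2.44], [-1.43, 4.57], [0, 2.65], [-2.85, 2.85]. Speed limits (rad/s): [2.79, 2.79, 3.14, 3.14, 3.14, 3.14].

INTERFACE

Orientations are given as a rotation vector (axis times angle).
In Python, from workcell import status, vision, hand_in gives the robot as it stands.
- The arm moves only by the tool carry_out, never from a script. Its argument "deltas" is a list of rows, each a list of 3 entries, a list of its own where there are three numbers: the shift along the tool's x, y, z in cm, then the turn, a rotation vector about the tool's x, y, z in rad, then the opening, from 0 (shut) to 1 (fully open). In form: [[[tx, ty, tz], [ax, ay, az], claw], ...]. A call has exactly 5 rows; each row is the pose to reach, as a shift and turn from the pose commanded when the call began, along the tool's axes at that moment; what a row does not reach only later rows make up. A row lasts 1/8 s, in which the tool goes at most 62.5 mm and 10.7 degrees, less where a joint would pass 70% of its speed; a pose out of reach is approached as far as the arm can. A call with a gripper value outside its range is refused whole. The fingers move at their own pace and stop on an object; "force" is the grip in N (left out, the last holds). Time passes only in rows, so rows that repeat a pose let the fingers close, or fill a call up. It gives the time, the measured TCP pose, the force and the opening at its end, in the units of the state.
- status.observe(): the state, without advancing time (a new reading comes with each control period).
- vision.get_image(name): name is "scene" or "top" or "wrist"; returns a dict with "frame" (420x560x3 uint8, red, green, blue), "depth" (420x560 float32, m along the optical axis (not along the pixel's ray), 0 where there is no reading), "vfov" (degrees; the focal length in pixels is half the picture's height over the tangent of half this angle, whatever the lens; pixels are square), "cx", "cy" (the principal point, pixels), "R" (3x3) and "t" (3): a world point X has camera coordinates R X + t; the wrist camera has in their place "hand_eye" (4x4, takes a point from camera to tool coordinates, whose origin is the TCP and whose axes are the tool frame's). Camera axes: x right, y down, z forward; pixel columns grow to the right and rows downward; lengths in m; the calibration is good to about 2 mm. A picture is of the moment at which its call begins: read the wrist's pose just before it.
- hand_in(): hands the job in, once; it reports no verdict.
The state is a dict: "time": time; "joint_positions": joint angles; "qvel": joint speeds; "tau": joint torques, N m; "position": TCP position; "tcp_rot": TCP orientation; "wrist_force": force on the tool from outside, world axes, zero at the start; "wrist_torque": the same for the moment, N m; "gripper_width": opening from 0.0 (shut) to 1.0 (fully open).
Only numpy, scipy, OpenCV 4.12 (cv2) and the standard library are available. Lean on these libraries where they do the work, as an engineer would, in place of code of your own. Each camera call takes 0.05 s, during which the arm holds its last target.

TASK

Push the carriage along its track until it is fully home, so that its cup stands under the nozzle of the ball dispenser. Then press the dispenser's black knob straight down, through its soft first stop and on to the firm second stop, until the steel ball has dropped into the cup, never bearing on the dispenser with more than 22 N, and let the knob go so that it springs back up. Leave the jar, the sensor and the spanner where they are.

Things in the scene. Friction and masses are not known exactly. Their poses are not given: they have to be found in the camera images.
- dispenser: fixed bench dispenser; origin on the table straight below the vertical axis of nozzle and knob; +x from the nozzle towards its round column (28 mm thick, 95 mm from the axis), z up. A 50 mm wide arm (z 130 to 165 mm, x -25 to 120 mm) carries nozzle and knob. Robot contact force on any of it must stay below 22 N: press the knob from above with shut fingers, do not grip it
- head_top (a point): on the dispenser's axis, on the arm's top face (165 mm above the table), under the knob. The black knob, 36 mm in diameter, 10 mm thick, flat on top, stands on a screw adjustment that differs each time: at rest its top is 39 to 55 mm above this point, not measured, to be found by touch or sight. Released after a press it springs fully up
- nozzle_end (a point): centre of the lower end of the square nozzle (29 mm), 80 mm above the table, on the axis. Pressing the knob: 12 mm soft travel (1.5 to 3.3 N) to the first stop; it goes on only above 8 N, 6 mm more (8 to 11 N), to the second stop, a rubber bumper giving 7 N per mm. The gate inside opens far enough for the ball only in about the last 1.5 mm before the second stop
- ball_center (a point): centre of the steel ball, 14 mm in diameter, which waits in the nozzle on the closed gate, 107 mm above the table, and drops when the gate opens
- carriage (a joint): how far the carriage stands out from home, m: 0 is home, against a rubber end stop with the cup exactly under the nozzle; it starts 0.06 to 0.12 out. It slides stiffly (about 2 N) and stays where it is left
- handle_top (a point): centre of the top of the carriage's upright handle plate, 95 mm above the table: 30 mm wide across the track, 12 mm thick along it, 63 mm tall, on a deck at z 32 mm. The carriage slides along the dispenser's y axis; pushing it towards +y brings it home. The handle is 115 mm on the -y side of the cup, so at home it stands at dispenser x = 0, y = -115 mm
- cup_in (a point): point on the axis of the carriage's white ceramic cup, 7 mm above its inner floor, where the centre of a ball lying mid-cup is. The cup is fixed on the carriage, 48 mm wide, 40 mm inside its mouth, rim at z 70 mm
- jar_mid (a point): middle of a loose white closed jar, 48 mm wide, 75 mm tall, standing on the table; a bystander
- sensor_mid (a point): middle of a loose grey sensor box, 50 x 70 x 30 mm, lying on the table; a bystander
- spanner_grip (a point): grip of a loose steel spanner, 130 mm long, lying flat on the table; a bystander
Not all that is in view belongs to the job. What is shaped like the dispenser but purple or yellow is not meant.

How it is judged:
By the outcome, as a careful person would: the job done as asked, in the order asked, and still so for the second after the job is handed in, with the robot touching nothing.
It also fails if it takes over 42 s, if anything falls off the work surface, if the arm or the gripper's body presses on something with over 40 N, if the wrist force passes 120 N, or if a joint passes its speed limit or range.

## Working session

There is one attempt and no reset: what is moved stays moved. The work goes in short steps, Python scripts to look and compute and a tool call to move; the robot and the scene stay as the last step left them, time stands still between calls to the robot, and variables do not carry over. Pictures are saved under pics/ and viewed, and the job is handed in when it is done.

Besides the shell and the picture viewer there is one more tool, called as name(argument=value, ...) on one line, values as JSON. carry_out: Moves the arm, as the interface text tells. Its arguments: {"type":"object","properties":{"deltas":{"type":"array"},"force":{"type":"number"}},"required":["deltas"]}

```bash
ls; mkdir -p pics; python3 - <<'E'
from workcell import status, vision
import cv2, numpy as np, pickle
print(status.observe())
for n in ["scene","top","wrist"]:
    d=vision.get_image(n); cv2.imwrite(f"pics/{n}0.png",d["frame"][:,:,::-1]); pickle.dump(d,open(f"{n}0.pkl","wb"))
    print(n,{k:v for k,v in d.items() if k not in("frame","depth")})
E
```

```text
pics
{'time': 0.0, 'joint_positions': array([ 1.05148792e+00,  5.28447132e-01,  1.43389849e+00, -4.56930823e-05,
        1.18138079e+00, -1.78518044e-01]), 'qvel': array([-2.39510227e-03, -1.23865776e-03, -2.17160158e-03,  1.55624070e-03,
        6.84119471e-05,  1.14229672e-03]), 'tau': array([ 1.00039630e-03, -4.40045929e+01, -1.76590794e+01,  6.34349557e-02,
        5.81026229e-02, -1.45355639e-04]), 'position': array([0.20849855, 0.58837111, 0.19768459]), 'tcp_rot': array([ 0.26584082,  1.5548953 , -0.26902616]), 'wrist_force': array([-0.32479279,  0.8883778 , -0.28711069]), 'wrist_torque': array([-0.01258498,  0.01343207,  0.08205617]), 'gripper_width': 1.0025055473841271}
scene {'vfov': 57.7766065273612, 'cx': 283.58190234401934, 'cy': 210.15899751300057, 'R': array([[-0.91019561,  0.4140397 ,  0.0107273 ],
       [ 0.38839741,  0.86224784, -0.32507863],
       [-0.14384505, -0.29171869, -0.94562615]]), 't': array([ 0.43538753, -0.21778483,  1.08742995])}
top {'vfov': 50.688260723017436, 'cx': 282.916685103034, 'cy': 213.44495390714846, 'R': array([[-0.01396293, -0.99969807, -0.02021889],
       [-0.99576737,  0.01573944, -0.09055171],
       [ 0.0908426 ,  0.01886894, -0.99568649]]), 't': array([0.09715269, 0.50015612, 1.1056247 ])}
wrist {'vfov': 66.29144176636521, 'cx': 279.1603660591289, 'cy': 204.50978000756405, 'hand_eye': array([[-5.80540467e-04, -3.02310448e-01,  9.53209345e-01,
        -1.86485417e-01],
       [ 9.99999831e-01, -1.75397853e-04,  5.53410191e-04,
        -2.59191360e-04],
       [-1.10809554e-07,  9.53209506e-01,  3.02310498e-01,
        -8.30614931e-02],
       [ 0.00000000e+00,  0.00000000e+00,  0.00000000e+00,
         1.00000000e+00]])}
```

View pics/scene0.png

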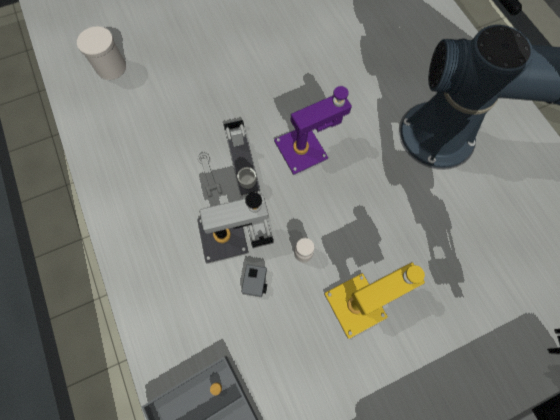

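View pics/top0.png

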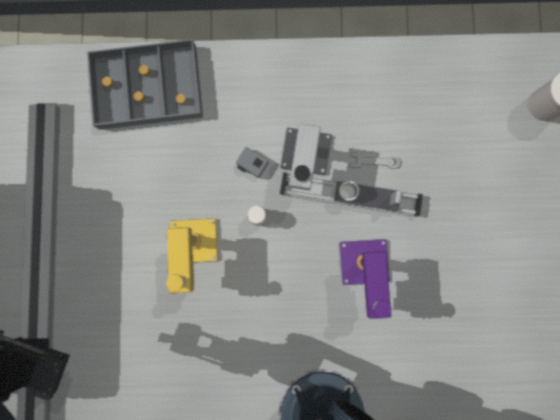

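View pics/wrist0.png

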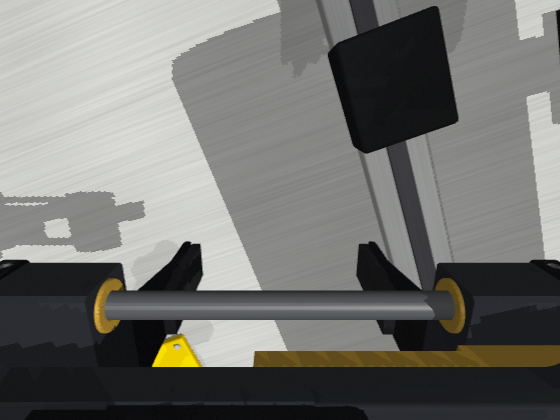

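The top view shows the grey dispenser's arm at about (305,150), its black knob at (302,173), the cup at (348,190) and the handle near (400,198). I'll zoom in and measure with depth.

```bash
cat > h.py <<'E'
import numpy as np, cv2, pickle
def f(d): return d["frame"].shape[0]/2/np.tan(np.radians(d["vfov"]/2))
def rays(d,uv):
    uv=np.atleast_2d(uv).astype(float); F=f(d)
    r=np.c_[(uv[:,0]-d["cx"])/F,(uv[:,1]-d["cy"])/F,np.ones(len(uv))]
    return -d["R"].T@d["t"], r@d["R"]     # origin, dirs
def onz(d,uv,z):
    o,r=rays(d,uv); return o+r*((z-o[2])/r[:,2])[:,None]
def cloud(d):
    h,w=d["depth"].shape; u,v=np.meshgrid(np.arange(w),np.arange(h))
    o,r=rays(d,np.c_[u.ravel(),v.ravel()])
    return (o+r*d["depth"].ravel()[:,None]).reshape(h,w,3)
def two(d1,uv1,d2,uv2):
    o1,r1=rays(d1,uv1);o2,r2=rays(d2,uv2);r1=r1[0];r2=r2[0]
    s=np.linalg.lstsq(np.c_[r1,-r2],o2-o1,rcond=None)[0]
    a=o1+s[0]*r1;b=o2+s[1]*r2
    return (a+b)/2,np.linalg.norm(a-b)
E
python3 - <<'E'
from h import *
t=pickle.load(open("top0.pkl","rb"));s=pickle.load(open("scene0.pkl","rb"))
cv2.imwrite("pics/topz.png",cv2.resize(t["frame"][110:230,230:440,::-1],None,fx=3.8,fy=3.8,interpolation=cv2.INTER_CUBIC)[:600])
cv2.imwrite("pics/scenez.png",cv2.resize(s["frame"][105:275,190:330,::-1],None,fx=3.5,fy=3.5,interpolation=cv2.INTER_CUBIC)[:600])
C=cloud(t)
for p in [(302,173),(306,145),(348,190),(400,198),(257,215),(253,162),(330,200),(450,150),(395,160)]: print(p,C[p[1],p[0]].round(4))
C=cloud(s)
for p in [(254,201),(230,216),(247,177),(235,125),(305,248)]: print(p,C[p[1],p[0]].round(4))
E
```

```text
(302, 173) [0.5714 0.044  0.207 ]
(306, 145) [0.6432 0.0327 0.1638]
(348, 190) [ 0.5572 -0.0756  0.0364]
(400, 198) [ 0.5381 -0.2121  0.0089]
(257, 215) [0.494  0.1517 0.0762]
(253, 162) [0.6343 0.1643 0.0313]
(330, 200) [ 0.5349 -0.0314  0.0167]
(450, 150) [ 0.6629 -0.3484  0.0019]
(395, 160) [ 0.6397 -0.2054 -0.0015]
(254, 201) [0.5716 0.0502 0.2051]
(230, 216) [0.6292 0.0459 0.1646]
(247, 177) [ 0.5473 -0.081   0.0365]
(235, 125) [ 0.5162 -0.2436  0.0285]
(305, 248) [0.4969 0.1607 0.0755]
```

View pics/topz.png

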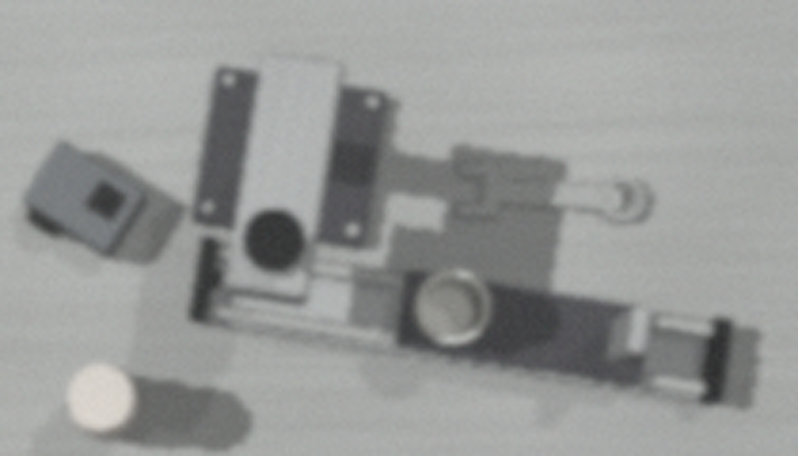

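View pics/scenez.png

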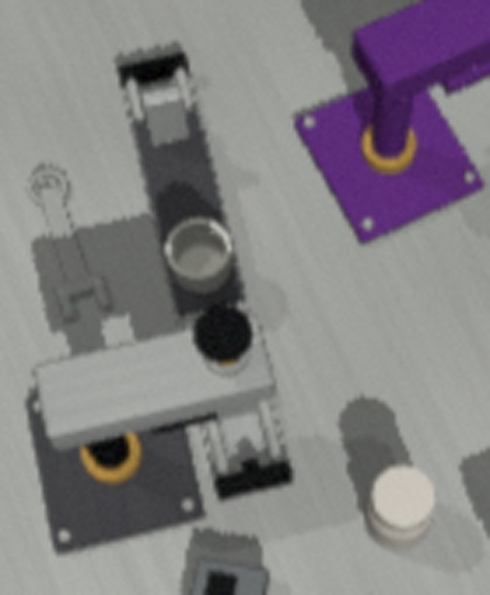

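```bash
python3 - <<'E'
from h import *
D={n:pickle.load(open(n+"0.pkl","rb")) for n in("top","scene")}
for n,d in D.items():
    C=cloud(d); 
    box=(abs(C[...,0]-.6)<.13)&(abs(C[...,1]+.06)<.2)
    m=box&(abs(C[...,2]-.165)<.006)
    k,l,st,_=cv2.connectedComponentsWithStats(m.astype(np.uint8)); i=1+st[1:,4].argmax(); P=C[l==i]
    r=cv2.minAreaRect((P[:,:2]*1000).astype(np.float32)); print(n,"arm top",len(P),P[:,2].mean().round(4),r, P.mean(0).round(4))
    m=box&(C[...,2]>.19)
    P=C[m]; v,u=np.nonzero(m); print("knob",len(P),np.median(P,0).round(4),P[:,2].min(),P[:,2].max(),"px",u.mean(),v.mean())
    g=d["frame"].max(2); mk=(g<50)&cv2.dilate(m.astype(np.uint8),np.ones((5,5))).astype(bool); v,u=np.nonzero(mk)
    print(" dark px",len(u),u.min(),u.max(),v.min(),v.max(),u.mean(),v.mean(), onz(d,[(u.mean(),v.mean())],.205))
    m=box&(abs(C[...,2]-.095)<.008)&(C[...,1]<-.1)
    P=C[m]; v,u=np.nonzero(m); print("handle",len(P),P.mean(0).round(4),P.min(0).round(4),P.max(0).round(4),u.mean(),v.mean())
    print(cv2.minAreaRect((P[:,:2]*1000).astype(np.float32)) if len(P)>4 else "")
    m=box&(abs(C[...,2]-.069)<.004)&(C[...,1]<0)&(C[...,1]>-.13); P=C[m]; print("rim",len(P),P.mean(0), cv2.minEnclosingCircle((P[:,:2]*1000).astype(np.float32)) if len(P) else "")
E
```

```text
top arm top 1171 0.1644 ((619.5552368164062, 37.203163146972656), (50.007503509521484, 145.1043701171875), 79.9237060546875) [0.6255 0.036  0.1644]
knob 214 [0.572  0.0459 0.2059] 0.20108577715902298 0.2108341891680161 px 301.3551401869159 172.64018691588785Traceback (most recent call last):
  File "<stdin>", line 12, in <module>
    return umr_minimum(a, axis, None, out, keepdims, initial, where)
ValueError: zero-size array to reduction operation minimum which has no identity
```

```bash
python3 - <<'E'
from h import *
D={n:pickle.load(open(n+"0.pkl","rb")) for n in("top","scene")}
cen={}
for n,d in D.items():
    C=cloud(d); 
    box=(abs(C[...,0]-.6)<.13)&(abs(C[...,1]+.06)<.2)
    m=box&(abs(C[...,2]-.165)<.006)
    k,l,st,_=cv2.connectedComponentsWithStats(m.astype(np.uint8)); i=1+st[1:,4].argmax(); P=C[l==i]
    r=cv2.minAreaRect((P[:,:2]*1000).astype(np.float32)); print(n,"arm top",len(P),P[:,2].mean().round(4),r, P.mean(0).round(4))
    m=box&(C[...,2]>.19)
    P=C[m]; v,u=np.nonzero(m); print("knob",len(P),np.median(P,0).round(4),P[:,2].min(),P[:,2].max())
    print("  px",u.mean(),v.mean(),(u.min()+u.max())/2,(v.min()+v.max())/2); cen[n]=((u.min()+u.max())/2,(v.min()+v.max())/2)
    m=box&(abs(C[...,2]-.095)<.008)&(C[...,1]<-.1)
    P=C[m]; v,u=np.nonzero(m); 
    if len(P)>4: print("handle",len(P),P.mean(0).round(4),P.min(0).round(4),P.max(0).round(4),u.mean(),v.mean(),cv2.minAreaRect((P[:,:2]*1000).astype(np.float32)))
    m=box&(abs(C[...,2]-.069)<.004)&(C[...,1]<0)&(C[...,1]>-.13); P=C[m]
    if len(P): print("rim",len(P),P.mean(0), cv2.minEnclosingCircle((P[:,:2]*1000).astype(np.float32)))
print(two(D["top"],cen["top"],D["scene"],cen["scene"]))
E
```

```text
top arm top 1171 0.1644 ((619.5552368164062, 37.203163146972656), (50.007503509521484, 145.1043701171875), 79.9237060546875) [0.6255 0.036  0.1644]
knob 214 [0.572  0.0459 0.2059] 0.20108577715902298 0.2108341891680161
  px 301.3551401869159 172.64018691588785 301.0 172.5
handle 65 [ 0.5311 -0.1848  0.0936] [ 0.5162 -0.1919  0.0873] [ 0.5452 -0.1781  0.0987] 397.2307692307692 196.63076923076923 ((530.6795654296875, -184.7425079345703), (12.49518871307373, 28.91245460510254), 82.77515411376953)
rim 89 [ 0.5523868  -0.07243918  0.06909006] ((551.70068359375, -72.02583312988281), 23.59125518798828)
scene arm top 1222 0.1647 ((619.2103271484375, 39.11863708496094), (50.81275939941406, 144.82479858398438), 80.23971557617188) [0.6281 0.0408 0.1647]
knob 221 [0.5729 0.0487 0.2063] 0.20032473819928065 0.20962759428788458
  px 253.15384615384616 200.38009049773757 253.0 200.5
handle 61 [ 0.5324 -0.1816  0.0932] [ 0.517  -0.191   0.0871] [ 0.546  -0.1756  0.0976] 235.44262295081967 132.98360655737704 ((532.0335083007812, -182.3690948486328), (12.663535118103027, 28.790279388427734), 72.44699096679688)
rim 104 [ 0.55213894 -0.06981126  0.06916405] ((551.2994995117188, -70.08907318115234), 24.48781967163086)
(array([0.57317187, 0.0463544 , 0.20088534]), np.float64(0.001163419602086804))
```

```bash
python3 - <<'E'
from h import *
from scipy.spatial.transform import Rotation as R
print(R.from_rotvec([0.26584082,1.5548953,-0.26902616]).as_matrix().round(3))
ax=np.array([.5725,.0465]); a=np.radians(-10); X=np.array([np.cos(a),np.sin(a)]); Y=np.array([-X[1],X[0]])
for n in("top","scene"):
    d=pickle.load(open(n+"0.pkl","rb")); C=cloud(d); h=cv2.cvtColor(d["frame"],cv2.COLOR_RGB2HSV)
    for nm,lo,hi in(("purple",130,165),("yellow",20,32)):
        m=(h[...,0]>lo)&(h[...,0]<hi)&(h[...,1]>120)&(d["depth"]>0)
        P=C[m]; P=P[(P[:,2]>.06)]; P=P[P[:,2]<.3]
        q=np.c_[(P[:,:2]-ax)@X,(P[:,:2]-ax)@Y]
        print(n,nm,len(P),P.min(0).round(3),P.max(0).round(3),"disp xy",q.min(0).round(3),q.max(0).round(3))
    for nm,p in(("H",(.5315,-.1835)),("cup",(.5515,-.071))): print(nm,(np.array(p)-ax)@X,(np.array(p)-ax)@Y)
E
```

```text
[[-0.001  0.334  0.942]
 [-0.002  0.942 -0.334]
 [-1.    -0.002 -0.   ]]
top purple 1385 [ 0.105 -0.141  0.135] [ 0.402 -0.036  0.283] disp xy [-0.445 -0.238] [-0.136 -0.162]
top yellow 1471 [0.319 0.294 0.061] [0.462 0.345 0.209] disp xy [-0.3    0.201] [-0.153  0.273]
H -0.0004380370101065945 -0.233625358477152
cup -0.0002773019373920737 -0.11936152270993998
scene purple 1554 [-0.386 -0.283  0.061] [0.402 0.697 0.281] disp xy [-0.891 -0.491] [-0.137  0.573]
scene yellow 1759 [-0.381 -0.253  0.06 ] [0.673 0.685 0.24 ] disp xy [-0.888 -0.461] [0.099 0.563]
H -0.0004380370101065945 -0.233625358477152
cup -0.0002773019373920737 -0.11936152270993998
```

carry_out(deltas=[[[-6,0,0],[0,0,0],0],[[-12,0,0],[0,0,0],0],[[-12,-4.5,4],[0.18,0,0],0],[[-12,-9,8],[0.36,0,0],0],[[-12,-13.5,12],[0.54,0,0],0]], force=20)

```text
time: 0.78
position: [0.2771, 0.42, 0.3186]
tcp_rot: [0.691, 1.457, -0.691]
wrist_force: [1.6, 0.3, 0.8]
gripper_width: 0.519
```

```bash
cat >> h.py <<'E'
AX=np.array([.5725,.0465]); _a=np.radians(-10); XD=np.array([np.cos(_a),np.sin(_a)]); YD=np.array([-XD[1],XD[0]])
def go(target,yaw=np.radians(-10)):
    from workcell import status
    from scipy.spatial.transform import Rotation as R
    s=status.observe(); M=R.from_rotvec(s["tcp_rot"]).as_matrix()
    T=np.c_[[0,0,-1.],[np.cos(yaw),np.sin(yaw),0],[-0+np.sin(yaw),-np.cos(yaw),0]]
    print("t",s["time"],"pos",s["position"].round(4),"F",s["wrist_force"].round(2),"disp",((s["position"][:2]-AX)@XD).round(4),((s["position"][:2]-AX)@YD).round(4))
    print("shift cm",(M.T@(np.array(target)-s["position"])*100).round(2),"turn",R.from_matrix(M.T@T).as_rotvec().round(4))
E
python3 - <<'E'
from h import *
go([*(AX-.268*YD),.30])
E
```

```text
t 0.775 pos [0.2771 0.42   0.3186] F [1.56 0.28 0.75] disp -0.3558 0.3165
shift cm [  1.88 -21.05  65.11] turn [ 8.596e-01  3.000e-04 -3.000e-04]
```

carry_out(deltas=[[[0,-2,5.8],[0.17,0,0],0],[[0,-4,11.6],[0.34,0,0],0],[[0,-6,17.4],[0.51,0,0],0],[[0,-8,23.2],[0.68,0,0],0],[[0,-10,29],[0.86,0,0],0]])

```text
time: 1.4
position: [0.3845, 0.1326, 0.3187]
tcp_rot: [1.338, 1.121, -1.337]
wrist_force: [0.7, 0.3, 0.3]
gripper_width: 0.02
```

```bash
python3 - <<'E'
from h import *
go([*(AX-.268*YD),.25])
E
```

```text
t 1.4 pos [0.3845 0.1326 0.3187] F [0.72 0.26 0.33] disp -0.2001 0.0521
shift cm [ 6.87 20.04 31.99] turn [-0.0012 -0.0003 -0.0005]
```

carry_out(deltas=[[[0,3.2,5],[0,0,0],0],[[0,6.4,10],[0,0,0],0],[[0,9.6,15],[0,0,0],0],[[0,12.8,20.5],[0,0,0],0],[[0,16,25.5],[0,0,0],0]])

```text
time: 2.02
position: [0.4991, -0.146, 0.3185]
tcp_rot: [1.334, 1.124, -1.334]
wrist_force: [1.4, 0.3, 0.7]
gripper_width: 0.008
```

```bash
python3 - <<'E'
from h import *
go([*(AX-.268*YD),.07])
E
```

```text
t 2.025 pos [ 0.4991 -0.146   0.3185] F [1.38 0.3  0.75] disp -0.0389 -0.2023
shift cm [24.84  3.87  6.59] turn [ 0.0038 -0.0004  0.0002]
```

carry_out(deltas=[[[0,3.0,5.2],[0,0,0],0],[[2,3.9,6.6],[0,0,0],0],[[8,3.9,6.6],[0,0,0],0],[[14,3.9,6.6],[0,0,0],0],[[17,3.9,6.6],[0,0,0],0]])

```text
time: 2.65
position: [0.523, -0.2129, 0.1445]
tcp_rot: [1.333, 1.133, -1.336]
wrist_force: [0.4, -0.8, -0.0]
gripper_width: 0.007
```

```bash
python3 - <<'E'
from h import *
from workcell import vision
go([*(AX-.268*YD),.07])
for n in("scene","top","wrist"):
    d=vision.get_image(n); pickle.dump(d,open(n+"1.pkl","wb")); 
    fr=d["frame"][:,:,::-1]
    if n=="scene": fr=cv2.resize(fr[60:270,150:350],None,fx=2.8,fy=2.8)
    cv2.imwrite(f"pics/{n}1.png",fr)
E
```

```text
t 2.65 pos [ 0.523  -0.2129  0.1445] F [ 0.36 -0.75 -0.04] disp -0.0037 -0.264
shift cm [7.44 0.42 0.43] turn [ 0.005  -0.0036  0.0075]
```

View pics/scene1.png

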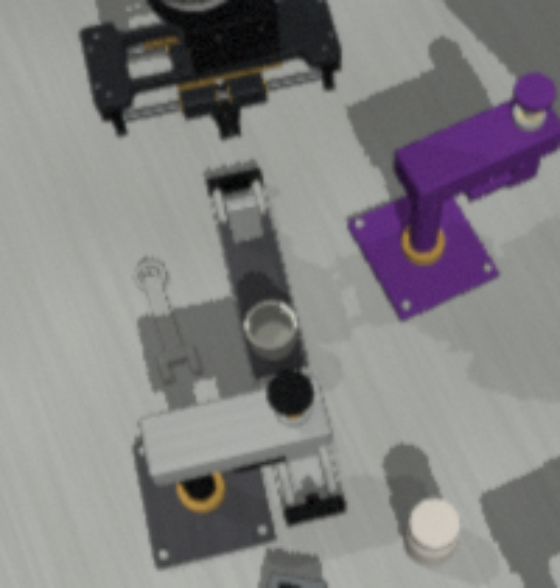

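View pics/wrist1.png

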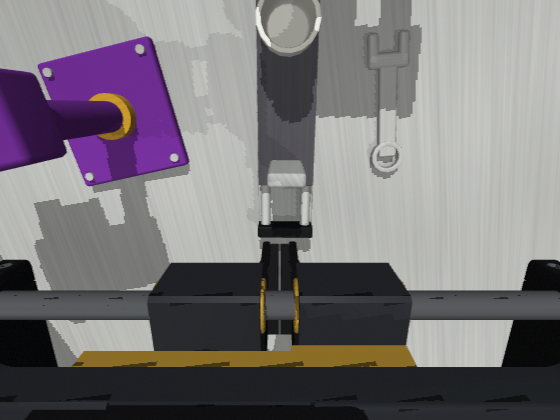

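The wrist view shows the handle top at about (287,173), cup (288,22), shut fingers at (280,255), the track running straight up the image: aligned, behind the handle. Cross-check handle from the wrist camera.

```bash
python3 - <<'E'
from h import *
from workcell import status
from scipy.spatial.transform import Rotation as R
s=status.observe(); d=pickle.load(open("wrist1.pkl","rb")); F=f(d); M=R.from_rotvec(s["tcp_rot"]).as_matrix()
u,v=np.meshgrid(np.arange(560),np.arange(420)); z=d["depth"]
P=np.stack([(u-d["cx"])/F*z,(v-d["cy"])/F*z,z],-1)@d["hand_eye"][:3,:3].T+d["hand_eye"][:3,3]
W=P@M.T+s["position"]
for lo,hi,nm,sl in((.088,.1,"handle",(slice(120,200),slice(240,330))),(.063,.075,"rim",(slice(0,70),slice(240,340)))):
    Q=W[sl].reshape(-1,3); Q=Q[(Q[:,2]>lo)&(Q[:,2]<hi)]
    r=cv2.minAreaRect((Q[:,:2]*1000).astype(np.float32)); c=np.array(r[0])/1000
    print(nm,len(Q),Q[:,2].mean(),r,"disp",(c-AX)@XD,(c-AX)@YD)
Q=W[176:182,270:305].reshape(-1,3); print(Q[:, 2].min(),Q[:,2].max())
E
```

```text
handle 652 0.096697289928805 ((534.66552734375, -187.25347900390625), (11.639714241027832, 29.802412033081055), 79.56999206542969) disp 0.0033311836493299346 -0.2367721256463704
rim 915 0.07149772046426521 ((554.0476684570312, -80.04931640625), (36.53392791748047, 47.17269515991211), 79.75605773925781) disp 0.0038030590142737173 -0.12783096168141256
0.09551934237966704 0.33339635191006417
```

carry_out(deltas=[[[3,0.5,0.2],[0,0,0],0],[[6,0.5,0.2],[0,0,0],0],[[7.8,0.5,0.2],[0,0,0],0],[[7.8,0.5,0.2],[0,0,0],0],[[7.8,0.5,0.2],[0,0,0],0]])

```text
time: 3.42
position: [0.532, -0.219, 0.0725]
tcp_rot: [1.333, 1.121, -1.332]
wrist_force: [0.5, -0.2, -0.2]
gripper_width: 0.003
```

```bash
python3 - <<'E'
from h import *
go([*(AX-.140*YD),.067])
E
```

```text
t 3.425 pos [ 0.532  -0.219   0.0725] F [ 0.48 -0.22 -0.24] disp 0.0062 -0.2685
shift cm [  0.53  -0.56 -12.85] turn [ 0.0048  0.0013 -0.0031]
```

carry_out(deltas=[[[0.5,-0.4,-1],[0,0,0],0],[[0.5,-0.4,-2],[0,0,0],0],[[0.5,-0.4,-3],[0,0,0],0],[[0.5,-0.4,-4.2],[0,0,0],0],[[0.5,-0.4,-5.5],[0,0,0],0]])

```text
time: 4.05
position: [0.5362, -0.1629, 0.0658]
tcp_rot: [1.333, 1.124, -1.333]
wrist_force: [-1.2, -2.9, 1.7]
gripper_width: 0.006
```

```bash
python3 - <<'E'
from h import *
go([*(AX-.140*YD),.067])
E
```

```text
t 4.05 pos [ 0.5362 -0.1629  0.0658] F [-1.21 -2.85  1.68] disp 0.0006 -0.2125
shift cm [-0.12 -0.03 -7.25] turn [ 0.0047  0.0003 -0.0001]
```

carry_out(deltas=[[[0,0,-1.5],[0,0,0],0],[[0,0,-3],[0,0,0],0],[[0,0,-4.5],[0,0,0],0],[[0,0,-5.8],[0,0,0],0],[[0,0,-6.7],[0,0,0],0]])

```text
time: 4.68
position: [0.5479, -0.0966, 0.0657]
tcp_rot: [1.333, 1.124, -1.332]
wrist_force: [-0.6, -1.4, 1.1]
gripper_width: 0.001
```

carry_out(deltas=[[[0,0,-0.2],[0,0,0],0],[[0,0,-0.4],[0,0,0],0],[[0,0,-0.6],[0,0,0],0],[[0,0,-0.8],[0,0,0],0],[[0,0,-0.8],[0,0,0],0]])

```text
time: 5.3
position: [0.5489, -0.0896, 0.0656]
tcp_rot: [1.334, 1.124, -1.333]
wrist_force: [0.8, -1.0, 1.3]
gripper_width: 0.006
```

```bash
python3 - <<'E'
from h import *
go([*(AX-.1305*YD),.067])
E
```

```text
t 5.3 pos [ 0.5489 -0.0896  0.0656] F [ 0.83 -0.97  1.35] disp 0.0004 -0.1382
shift cm [-0.14 -0.04 -0.77] turn [ 0.0042 -0.0002 -0.0003]
```

carry_out(deltas=[[[0,0,-0.1],[0,0,0],0],[[0,0,-0.2],[0,0,0],0],[[0,0,-0.3],[0,0,0],0],[[0,0,-0.4],[0,0,0],0],[[0,0,-0.5],[0,0,0],0]])

```text
time: 5.92
position: [0.5498, -0.0847, 0.0657]
tcp_rot: [1.333, 1.124, -1.333]
wrist_force: [0.5, -3.9, 0.2]
gripper_width: 0.007
```

carry_out(deltas=[[[0,0,-0.05],[0,0,0],0],[[0,0,-0.1],[0,0,0],0],[[0,0,-0.15],[0,0,0],0],[[0,0,-0.2],[0,0,0],0],[[0,0,-0.2],[0,0,0],0]])

```text
time: 6.55
position: [0.5498, -0.0847, 0.0657]
tcp_rot: [1.33, 1.122, -1.334]
wrist_force: [-0.5, -8.9, -0.4]
gripper_width: 0.009
```

```bash
python3 - <<'E'
from h import *
go([*(AX-.1305*YD),.067])
E
```

```text
t 6.55 pos [ 0.5498 -0.0847  0.0657] F [-0.48 -8.87 -0.36] disp 0.0005 -0.1331
shift cm [-0.13 -0.04 -0.26] turn [ 0.0057  0.0029 -0.0002]
```

carry_out(deltas=[[[0,0,-0.05],[0,0,0],0],[[0,0,-0.1],[0,0,0],0],[[0,0,-0.15],[0,0,0],0],[[0,0,-0.15],[0,0,0],0],[[0,0,-0.15],[0,0,0],0]])

```text
time: 7.18
position: [0.5499, -0.0846, 0.0658]
tcp_rot: [1.328, 1.122, -1.334]
wrist_force: [-2.6, -12.0, -0.7]
gripper_width: 0.004
```

```bash
python3 - <<'E'
from h import *
from workcell import vision
go([*(AX-.1305*YD),.067])
for n in("scene","top","wrist"):
    d=vision.get_image(n); pickle.dump(d,open(n+"2.pkl","wb")); 
    fr=d["frame"][:,:,::-1]
    if n=="scene": fr=cv2.resize(fr[60:270,150:350],None,fx=2.8,fy=2.8)
    cv2.imwrite(f"pics/{n}2.png",fr)
E
```

```text
t 7.175 pos [ 0.5499 -0.0846  0.0658] F [ -2.56 -12.    -0.68] disp 0.0005 -0.133
shift cm [-0.13 -0.05 -0.25] turn [ 0.0065  0.005  -0.0001]
```

View pics/scene2.png

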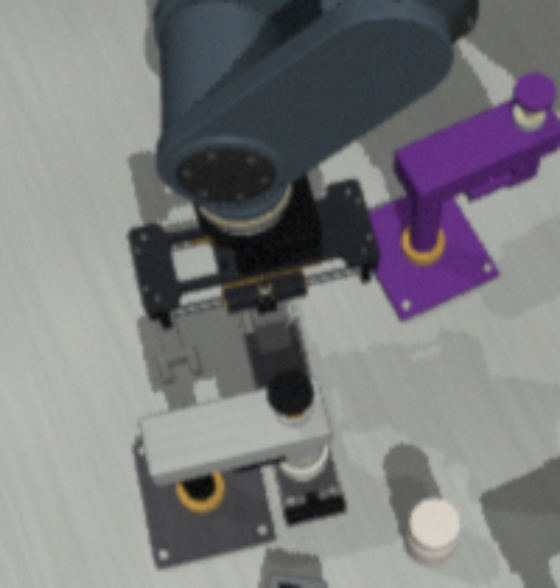

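View pics/wrist2.png

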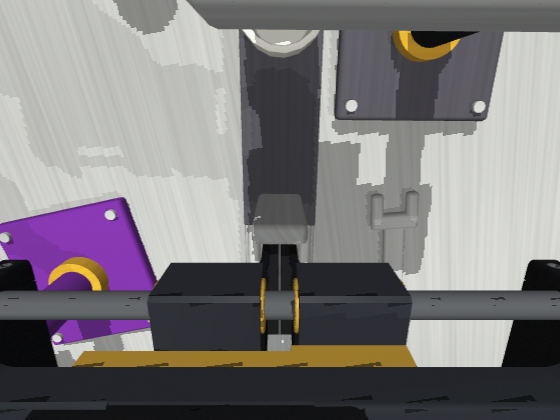

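```bash
python3 - <<'E'
from h import *
from workcell import status
from scipy.spatial.transform import Rotation as R
s=status.observe(); M=R.from_rotvec(s["tcp_rot"]).as_matrix()
for n in("scene","top","wrist"):
    d=pickle.load(open(n+"2.pkl","rb"))
    if n=="wrist":
        F=f(d);u,v=np.meshgrid(np.arange(560),np.arange(420)); z=d["depth"]
        P=np.stack([(u-d["cx"])/F*z,(v-d["cy"])/F*z,z],-1)@d["hand_eye"][:3,:3].T+d["hand_eye"][:3,3]
        C=P@M.T+s["position"]
    else: C=cloud(d)
    q=np.stack([(C[...,:2]-AX)@XD,(C[...,:2]-AX)@YD,C[...,2]],-1)
    for nm,x0,x1,y0,y1,z0,z1 in(("handle",-.03,.03,-.13,-.09,.086,.105),("rim",-.04,.04,-.04,.05,.064,.076),("armtop",-.06,.15,-.06,.06,.158,.172),("deck",-.04,.04,-.1,-.02,.025,.04),("stop",-.05,.05,.03,.15,.005,.06)):
        Q=q[(q[...,0]>x0)&(q[...,0]<x1)&(q[...,1]>y0)&(q[...,1]<y1)&(q[...,2]>z0)&(q[...,2]<z1)]
        if len(Q)>10: print(n,nm,len(Q),"min",Q.min(0).round(4),"max",Q.max(0).round(4),"mean",Q.mean(0).round(4))
        if nm=="rim" and len(Q)>20:
            A=np.c_[2*Q[:,:2],np.ones(len(Q))]; b=(Q[:,:2]**2).sum(1); c=np.linalg.lstsq(A,b,rcond=None)[0]; print("   circle",c[:2].round(4),np.sqrt(c[2]+c[:2]@c[:2]).round(4))
E
```

```text
scene handle 85 min [-0.0149 -0.1231  0.0861] max [ 0.014  -0.1069  0.1046] mean [-0.0002 -0.1141  0.0942]
scene rim 43 min [-0.0218  0.0071  0.0643] max [0.0193 0.0251 0.0739] mean [-0.0025  0.0187  0.0688]
   circle [-0.0004  0.003 ] 0.0208
scene armtop 1258 min [-0.0251 -0.0241  0.1581] max [0.1198 0.0268 0.1719] mean [0.0548 0.0044 0.1647]
scene deck 133 min [-0.0262 -0.1     0.0291] max [ 0.0254 -0.076   0.0364] mean [ 0.0008 -0.09    0.0323]
scene stop 601 min [-0.0284  0.03    0.0051] max [0.05   0.1499 0.0368] mean [0.0205 0.0876 0.026 ]
top rim 25 min [-0.0228 -0.0181  0.0658] max [-0.015   0.0142  0.073 ] mean [-0.0192 -0.0006  0.0697]
   circle [-0.0032 -0.0013] 0.0189
top armtop 1176 min [-0.0249 -0.026   0.158 ] max [0.1208 0.0241 0.1716] mean [ 0.0536 -0.001   0.1644]
top deck 550 min [-0.026  -0.0954  0.0255] max [ 0.0266 -0.0204  0.0397] mean [-0.0003 -0.0592  0.0316]
top stop 549 min [-0.0275  0.03    0.005 ] max [0.05   0.1499 0.038 ] mean [0.0214 0.0888 0.0251]
wrist handle 1726 min [-0.0137 -0.1247  0.086 ] max [ 0.0162 -0.1099  0.105 ] mean [ 0.0012 -0.1164  0.0949]
wrist rim 730 min [-0.0186 -0.0253  0.0641] max [ 0.0209 -0.0141  0.0725] mean [ 0.0012 -0.0203  0.0699]
   circle [ 0.0013 -0.0044] 0.0196
wrist armtop 4120 min [-0.0226 -0.0272  0.158 ] max [ 0.0713 -0.025   0.1657] mean [ 0.0261 -0.0262  0.1617]
wrist deck 9722 min [-0.0247 -0.1     0.0297] max [ 0.0275 -0.02    0.0351] mean [ 0.0013 -0.0581  0.0324]
```

The carriage is home: pushing from 9 to 12 N gave no movement, and the rim and handle positions agree with home to about 1 mm. Relative to my estimate the axis is shifted about −2 mm in y_d in the robot's frame. Back off and rise.

carry_out(deltas=[[[0,0,1.5],[0,0,0],0],[[0,0,3],[0,0,0],0],[[-5,0,4],[0,0,0],0],[[-11,0,4],[0,0,0],0],[[-17,0,4],[0,0,0],0]])

```text
time: 7.95
position: [0.5425, -0.1206, 0.2369]
tcp_rot: [1.334, 1.126, -1.335]
wrist_force: [0.6, 0.4, -0.2]
gripper_width: 0.004
```

```bash
python3 - <<'E'
from h import *
go([*(AX-.002*YD+.0005*XD),.235])
E
```

```text
t 7.95 pos [ 0.5425 -0.1206  0.2369] F [ 0.64  0.35 -0.2 ] disp -0.0005 -0.1698
shift cm [  0.21   0.16 -16.78] turn [ 0.0037 -0.0016  0.002 ]
```

carry_out(deltas=[[[0,0,-4],[0,0,0],0],[[0,0,-8],[0,0,0],0],[[0,0,-12],[0,0,0],0],[[0,0,-15.5],[0,0,0],0],[[0,0,-16.6],[0,0,0],0]])

```text
time: 8.57
position: [0.5709, 0.0446, 0.2353]
tcp_rot: [1.332, 1.127, -1.332]
wrist_force: [0.4, 0.0, -0.7]
gripper_width: 0.006
```

carry_out(deltas=[[[0,0,0],[0,0,0],0],[[0.3,0,0],[0,0,0],0],[[0.6,0,0],[0,0,0],0],[[0.8,0,0],[0,0,0],0],[[0.8,0,0],[0,0,0],0]])

```text
time: 9.2
position: [0.5713, 0.0425, 0.2273]
tcp_rot: [1.333, 1.124, -1.334]
wrist_force: [-0.4, -0.4, 1.0]
gripper_width: 0.008
```

```bash
python3 - <<'E'
from h import *
from workcell import vision
go([*(AX-.002*YD+.0005*XD),.21])
for n in("scene","top"):
    d=vision.get_image(n); pickle.dump(d,open(n+"3.pkl","wb")); 
    fr=d["frame"][:,:,::-1]
    fr=cv2.resize(fr[130:270,180:340] if n=="scene" else fr[110:230,230:400],None,fx=4,fy=4)
    cv2.imwrite(f"pics/{n}3.png",fr)
E
```

```text
t 9.2 pos [0.5713 0.0425 0.2273] F [-0.37 -0.36  1.04] disp -0.0004 -0.0042
shift cm [ 1.73  0.1  -0.22] turn [0.0039 0.0001 0.0007]
```

View pics/scene3.png

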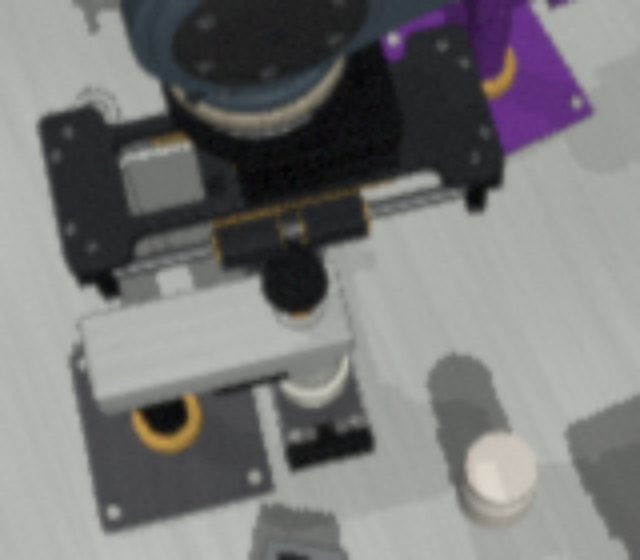

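```bash
python3 - <<'E'
from h import *
for n,(u0,v0) in(("scene",(180,130)),("top",(230,110))):
    d=pickle.load(open(n+"3.pkl","rb")); 
    for nm,X in(("tcp",[.5713,.0425,.2273]),("knob",[.5730,.0445,.206]),("finger+4cm",[.5713,.0425,.267])):
        c=d["R"]@X+d["t"]; p=np.array([d["cx"]+f(d)*c[0]/c[2]-u0,d["cy"]+f(d)*c[1]/c[2]-v0])*4; print(n,nm,p.round(0))
E
```

```text
scene tcp [288. 256.]
scene knob [289. 275.]
scene finger+4cm [282. 226.]
top tcp [292. 245.]
top knob [287. 249.]
top finger+4cm [294. 230.]
```

View pics/top3.png

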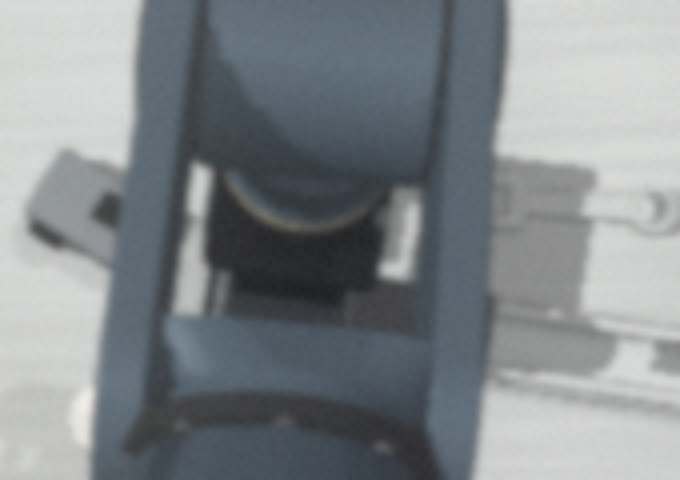

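carry_out(deltas=[[[0.3,0.1,-0.2],[0,0,0],0],[[0.7,0.1,-0.2],[0,0,0],0],[[1.1,0.1,-0.2],[0,0,0],0],[[1.5,0.1,-0.2],[0,0,0],0],[[1.8,0.1,-0.2],[0,0,0],0]])

```text
time: 9.93
position: [0.5727, 0.0447, 0.2093]
tcp_rot: [1.333, 1.124, -1.334]
wrist_force: [1.0, -0.5, -0.6]
gripper_width: 0.008
```

carry_out(deltas=[[[0.2,0,0],[0,0,0],0],[[0.4,0,0],[0,0,0],0],[[0.6,0,0],[0,0,0],0],[[0.8,0,0],[0,0,0],0],[[0.8,0,0],[0,0,0],0]])

```text
time: 10.55
position: [0.5727, 0.0447, 0.2015]
tcp_rot: [1.333, 1.124, -1.334]
wrist_force: [-0.0, 0.6, -0.6]
gripper_width: 0.008
```

```bash
python3 - <<'E'
from h import *
go([*(AX-.002*YD+.0005*XD),.188])
E
```

```text
t 10.55 pos [0.5727 0.0447 0.2015] F [-0.04  0.59 -0.58] disp 0.0005 -0.0017
shift cm [ 1.35 -0.    0.03] turn [ 0.0045 -0.      0.0004]
```

```bash
python3 - <<'E'
from h import *
from workcell import vision,status
for n in("scene",):
    print(status.observe()["wrist_force"])
    d=vision.get_image(n); pickle.dump(d,open(n+"4.pkl","wb")); 
    print(status.observe()["wrist_force"])
    fr=d["frame"][:,:,::-1]
    cv2.imwrite(f"pics/{n}4.png",cv2.resize(fr[170:230,220:300],None,fx=8,fy=8,interpolation=cv2.INTER_CUBIC))
    d0=pickle.load(open("scene3.pkl","rb"))["frame"][:,:,::-1]
    cv2.imwrite(f"pics/{n}4b.png",cv2.resize(d0[170:230,220:300],None,fx=8,fy=8,interpolation=cv2.INTER_CUBIC))
    C=cloud(d); P=C[(abs(C[...,0]-.573)<.03)&(abs(C[...,1]-.05)<.03)&(C[...,2]>.175)&(C[...,2]<.225)]; print(len(P),np.percentile(P[:,2],[5,25,50,75,95]))
E
```

```text
[-0.04141241  0.58676813 -0.57925559]
[0.10887387 0.45590277 0.34603085]
109 [0.20210029 0.20512191 0.20602755 0.20696525 0.20775945]
```

View pics/scene4.png

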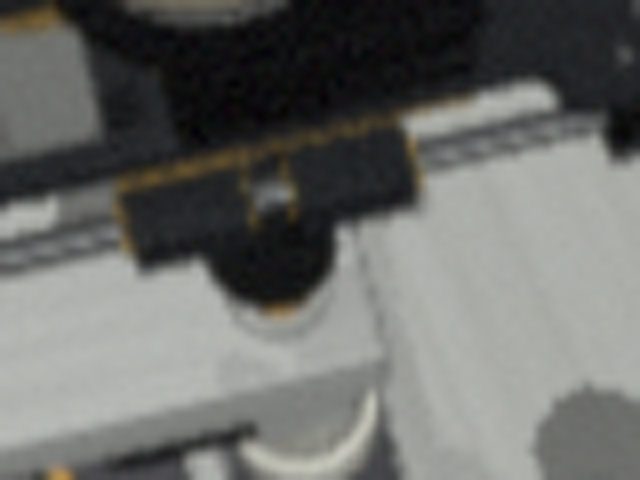

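View pics/scene4b.png

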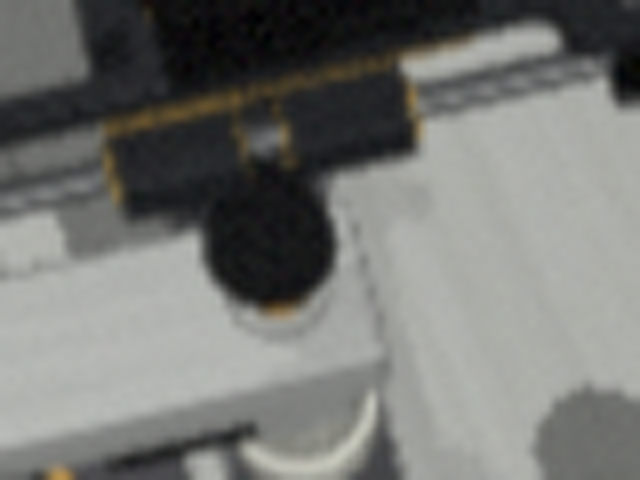

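carry_out(deltas=[[[0.1,0,0],[0,0,0],0],[[0.2,0,0],[0,0,0],0],[[0.3,0,0],[0,0,0],0],[[0.4,0,0],[0,0,0],0],[[0.4,0,0],[0,0,0],0]])

```text
time: 11.22
position: [0.5728, 0.0447, 0.1975]
tcp_rot: [1.333, 1.124, -1.334]
wrist_force: [0.4, 0.2, -0.1]
gripper_width: 0.007
```

```bash
python3 - <<'E'
from h import *
from workcell import vision,status
go([*(AX-.002*YD+.0005*XD),.188])
for n in("scene",):
    d=vision.get_image(n); pickle.dump(d,open(n+"5.pkl","wb")); 
    go([*(AX-.002*YD+.0005*XD),.188])
    fr=d["frame"][:,:,::-1]
    cv2.imwrite(f"pics/{n}5.png",cv2.resize(fr[170:230,220:300],None,fx=8,fy=8,interpolation=cv2.INTER_CUBIC))
E
```

```text
t 11.225 pos [0.5728 0.0447 0.1975] F [ 0.42  0.15 -0.14] disp 0.0006 -0.0017
shift cm [ 0.95 -0.01  0.03] turn [0.0045 0.     0.0002]
t 11.275 pos [0.5728 0.0447 0.1976] F [ 0.83 -0.72 -1.05] disp 0.0006 -0.0017
shift cm [ 0.96 -0.01  0.03] turn [ 0.0045 -0.      0.0002]
```

View pics/scene5.png

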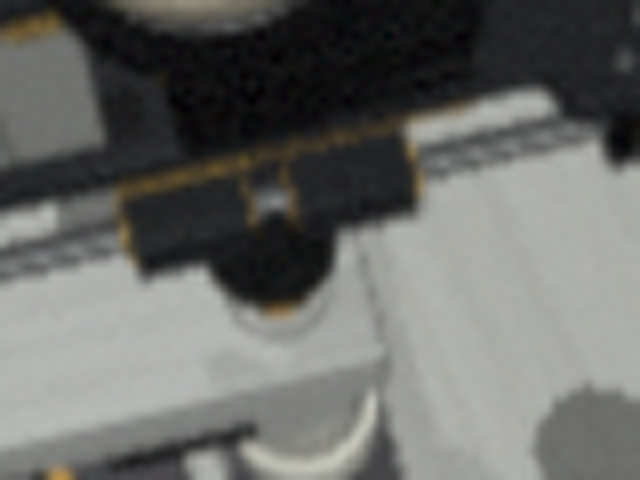

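```bash
python3 - <<'E'
from h import *
from workcell import vision,status
d=vision.get_image("wrist"); pickle.dump(d,open("wrist5.pkl","wb")); 
fr=d["frame"][:,:,::-1].astype(float)/255
cv2.imwrite("pics/wrist5.png",(fr**.5*255).astype(np.uint8))
out=[]
for k in("3","5"):
    s=pickle.load(open(f"scene{k}.pkl","rb"))
    g=(s["frame"][170:230,220:300,::-1].astype(float)/255); out.append(cv2.resize((np.clip(g*2.5,0,1)**.5*255).astype(np.uint8),None,fx=5,fy=5,interpolation=cv2.INTER_CUBIC))
    C=cloud(s); print(k); 
    for v in range(192,214,2): print(v,(C[v,244:264:2,2]*1000).round(0).astype(int))
cv2.imwrite("pics/cmp5.png",np.hstack(out))
E
```

```text
3
192 [345 340 340 337 265 263 265 328 326  -1]
194 [334 332 329 329 255 253 254 205  34   1]
196 [ 32 207 207 251 206 207 207 206 206 166]
198 [ 30 205 204 205 207 205 207 208 207 166]
200 [167 206 207 204 206 207 207 205 205 167]
202 [166 206 207 207 206 206 206 209 206 166]
204 [167 206 207 208 208 205 204 206 206 166]
206 [164 165 206 205 207 207 204 210 172 166]
208 [165 167 162 202 205 205 202 171 170 166]
210 [165 167 163 171 172 172 171 173 166 166]
212 [165 163 165 165 165 168 165 165 163 165]
5
192 [316 315 315 312 267 269 316 313 314 314]
194 [314 316 317 316 309 310 317 313 316 315]
196 [315 314 314 315 309 307 309 315 313 313]
198 [315 316 315 314 240 237 241 305 304 301]
200 [314 310 307 305 230 227 229 227 206 164]
202 [303 301 301 224 206 207 207 205 207 165]
204 [167 206 210 207 206 203 208 206 206 163]
206 [166 166 205 207 207 208 207 209 171 166]
208 [168 164 164 202 206 203 201 172 169 164]
210 [166 166 164 174 175 174 170 173 166 163]
212 [163 953 164 167 164 169 163 167 164 164]
```

View pics/wrist5.png

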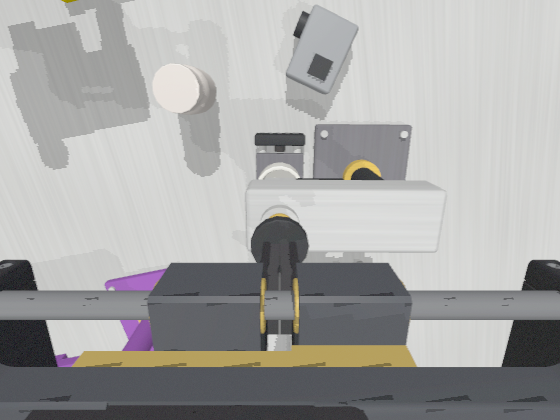

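View pics/cmp5.png

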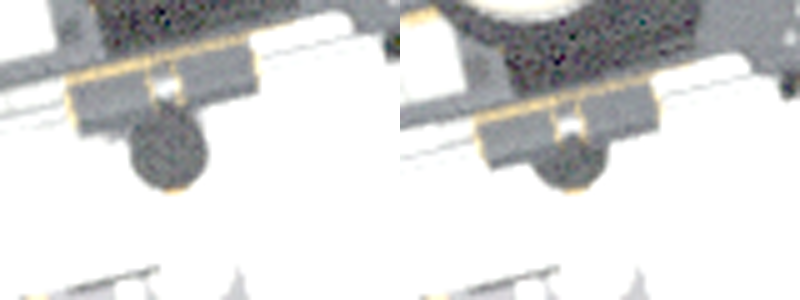

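```bash
python3 - <<'E'
from h import *
for k in("3","4","5"):
    s=pickle.load(open(f"scene{k}.pkl","rb")); C=cloud(s)
    q=np.stack([(C[...,:2]-AX)@XD,(C[...,:2]-AX)@YD,C[...,2]],-1)*1000
    print(k)
    for v in range(190,206): print(v,[tuple(q[v,u].round(0).astype(int)) for u in (251,253,255)])
d=pickle.load(open("wrist5.pkl","rb"))
from workcell import status
from scipy.spatial.transform import Rotation as R
s=status.observe(); M=R.from_rotvec(s["tcp_rot"]).as_matrix()
F=f(d);u,v=np.meshgrid(np.arange(560),np.arange(420)); z=d["depth"]
P=np.stack([(u-d["cx"])/F*z,(v-d["cy"])/F*z,z],-1)@d["hand_eye"][:3,:3].T+d["hand_eye"][:3,3]
C=P@M.T+s["position"]; q=np.stack([(C[...,:2]-AX)@XD,(C[...,:2]-AX)@YD,C[...,2]],-1)*1000
for v in range(215,300,5): print(v,[tuple(q[v,u].round(0).astype(int)) for u in (260,270,290)])
E
```

```text
3
190 [(np.int64(1), np.int64(6), np.int64(275)), (np.int64(-3), np.int64(7), np.int64(274)), (np.int64(-7), np.int64(9), np.int64(275))]
191 [(np.int64(1), np.int64(8), np.int64(273)), (np.int64(-3), np.int64(8), np.int64(271)), (np.int64(-7), np.int64(8), np.int64(269))]
192 [(np.int64(1), np.int64(7), np.int64(265)), (np.int64(-2), np.int64(7), np.int64(264)), (np.int64(-6), np.int64(7), np.int64(263))]
193 [(np.int64(2), np.int64(7), np.int64(260)), (np.int64(-2), np.int64(7), np.int64(258)), (np.int64(-6), np.int64(7), np.int64(257))]
194 [(np.int64(2), np.int64(8), np.int64(258)), (np.int64(-2), np.int64(6), np.int64(252)), (np.int64(-6), np.int64(7), np.int64(251))]
195 [(np.int64(2), np.int64(7), np.int64(252)), (np.int64(-2), np.int64(-10), np.int64(206)), (np.int64(-7), np.int64(-9), np.int64(205))]
196 [(np.int64(2), np.int64(-9), np.int64(206)), (np.int64(-2), np.int64(-8), np.int64(206)), (np.int64(-6), np.int64(-6), np.int64(207))]
197 [(np.int64(3), np.int64(-6), np.int64(206)), (np.int64(-2), np.int64(-6), np.int64(205)), (np.int64(-6), np.int64(-4), np.int64(207))]
1
[... 7136 characters left out ...]
nt64(251))]
275 [(np.int64(-4), np.int64(36), np.int64(305)), (np.int64(-3), np.int64(7), np.int64(255)), (np.int64(6), np.int64(7), np.int64(255))]
280 [(np.int64(-4), np.int64(36), np.int64(307)), (np.int64(-3), np.int64(8), np.int64(260)), (np.int64(6), np.int64(7), np.int64(259))]
285 [(np.int64(-4), np.int64(35), np.int64(308)), (np.int64(1), np.int64(82), np.int64(384)), (np.int64(6), np.int64(8), np.int64(264))]
290 [(np.int64(-4), np.int64(36), np.int64(312)), (np.int64(-2), np.int64(30), np.int64(303)), (np.int64(4), np.int64(31), np.int64(304))]
295 [(np.int64(-4), np.int64(35), np.int64(313)), (np.int64(-1), np.int64(31), np.int64(306)), (np.int64(4), np.int64(31), np.int64(307))]
```

The depth shows the finger end at z≈0.224 while the state reports TCP z=0.1975, and the knob top is still at 0.206 and untouched. So there is a ~2.5 cm offset when shut. I'll find the contact by touch, descending slowly.

carry_out(deltas=[[[0.2,0,0],[0,0,0],0],[[0.4,0,0],[0,0,0],0],[[0.6,0,0],[0,0,0],0],[[0.8,0,0],[0,0,0],0],[[0.8,0,0],[0,0,0],0]])

```text
time: 11.95
position: [0.5727, 0.0447, 0.1894]
tcp_rot: [1.333, 1.124, -1.334]
wrist_force: [-0.4, -0.2, -0.1]
gripper_width: 0.003
```

carry_out(deltas=[[[0.1,0,0],[0,0,0],0],[[0.2,0,0],[0,0,0],0],[[0.3,0,0],[0,0,0],0],[[0.4,0,0],[0,0,0],0],[[0.4,0,0],[0,0,0],0]])

```text
time: 12.58
position: [0.5728, 0.0447, 0.1856]
tcp_rot: [1.333, 1.124, -1.333]
wrist_force: [-0.0, -0.2, 0.0]
gripper_width: 0.004
```

```bash
python3 - <<'E'
from h import *
from workcell import vision
go([*(AX-.002*YD+.0005*XD),.188])
s=vision.get_image("scene"); pickle.dump(s,open("scene6.pkl","wb")); C=cloud(s)
q=np.stack([(C[...,:2]-AX)@XD,(C[...,:2]-AX)@YD,C[...,2]],-1)*1000
for v in range(196,212): print(v,[q[v,u].round(0).astype(int).tolist() for u in (251,253,255)])
go([*(AX-.002*YD+.0005*XD),.188])
E
```

```text
t 12.575 pos [0.5728 0.0447 0.1856] F [-0.03 -0.16  0.  ] disp 0.0006 -0.0017
shift cm [-0.24 -0.01  0.03] turn [0.0045 0.     0.0002]
196 [[4, 29, 301], [0, 28, 298], [-3, 29, 298]]
197 [[4, 31, 301], [1, 30, 296], [-3, 31, 297]]
198 [[5, 34, 305], [1, 31, 294], [-3, 33, 297]]
199 [[5, 35, 303], [1, 33, 294], [-2, 33, 292]]
200 [[6, 37, 303], [1, 10, 229], [-3, 10, 227]]
201 [[6, 38, 300], [1, 10, 223], [-3, 10, 221]]
202 [[6, 37, 293], [1, 10, 219], [-3, 9, 214]]
203 [[7, 38, 289], [2, 10, 212], [-3, 9, 206]]
204 [[7, 38, 285], [2, 11, 208], [-2, 11, 205]]
205 [[7, 11, 206], [3, 12, 206], [-2, 13, 205]]
206 [[7, 14, 207], [3, 14, 207], [-1, 15, 206]]
207 [[8, 16, 207], [4, 16, 205], [-1, 17, 205]]
208 [[8, 16, 201], [4, 18, 204], [0, 18, 202]]
209 [[8, 7, 171], [4, 11, 178], [0, 12, 178]]
210 [[9, 9, 171], [5, 10, 171], [0, 12, 172]]
211 [[9, 11, 169], [5, 14, 174], [1, 14, 171]]
t 12.625 pos [0.5728 0.0447 0.1856] F [-0.13 -0.53  1.19] disp 0.0006 -0.0017
shift cm [-0.24 -0.01  0.03] turn [0.0045 0.     0.0001]
```

carry_out(deltas=[[[0.2,0,0],[0,0,0],0],[[0.4,0,0],[0,0,0],0],[[0.6,0,0],[0,0,0],0],[[0.8,0,0],[0,0,0],0],[[0.8,0,0],[0,0,0],0]])

```text
time: 13.25
position: [0.573, 0.0447, 0.1776]
tcp_rot: [1.333, 1.124, -1.333]
wrist_force: [0.5, 0.2, 2.2]
gripper_width: 0.001
```

carry_out(deltas=[[[0.1,0,0],[0,0,0],0],[[0.2,0,0],[0,0,0],0],[[0.3,0,0],[0,0,0],0],[[0.4,0,0],[0,0,0],0],[[0.4,0,0],[0,0,0],0]])

```text
time: 13.88
position: [0.5729, 0.0447, 0.1736]
tcp_rot: [1.333, 1.124, -1.333]
wrist_force: [0.0, -0.4, 2.5]
gripper_width: 0.005
```

carry_out(deltas=[[[0.1,0,0],[0,0,0],0],[[0.2,0,0],[0,0,0],0],[[0.3,0,0],[0,0,0],0],[[0.4,0,0],[0,0,0],0],[[0.5,0,0],[0,0,0],0]])

```text
time: 14.5
position: [0.573, 0.0447, 0.1694]
tcp_rot: [1.333, 1.124, -1.333]
wrist_force: [-1.9, -0.2, 7.1]
gripper_width: 0.005
```

carry_out(deltas=[[[0.1,0,0],[0,0,0],0],[[0.15,0,0],[0,0,0],0],[[0.2,0,0],[0,0,0],0],[[0.2,0,0],[0,0,0],0],[[0.2,0,0],[0,0,0],0]])

```text
time: 15.12
position: [0.5731, 0.0447, 0.1676]
tcp_rot: [1.334, 1.123, -1.333]
wrist_force: [-1.6, 0.5, 7.9]
gripper_width: 0.004
```

carry_out(deltas=[[[0.1,0,0],[0,0,0],0],[[0.15,0,0],[0,0,0],0],[[0.2,0,0],[0,0,0],0],[[0.25,0,0],[0,0,0],0],[[0.25,0,0],[0,0,0],0]])

```text
time: 15.75
position: [0.5731, 0.0447, 0.1653]
tcp_rot: [1.334, 1.123, -1.333]
wrist_force: [-2.4, -0.9, 8.6]
gripper_width: 0.005
```

carry_out(deltas=[[[0.05,0,0],[0,0,0],0],[[0.1,0,0],[0,0,0],0],[[0.15,0,0],[0,0,0],0],[[0.15,0,0],[0,0,0],0],[[0.15,0,0],[0,0,0],0]])

```text
time: 16.38
position: [0.5731, 0.0447, 0.1644]
tcp_rot: [1.334, 1.123, -1.332]
wrist_force: [-1.9, 0.4, 11.6]
gripper_width: 0.007
```

carry_out(deltas=[[[0.05,0,0],[0,0,0],0],[[0.1,0,0],[0,0,0],0],[[0.1,0,0],[0,0,0],0],[[0.1,0,0],[0,0,0],0],[[0.1,0,0],[0,0,0],0]])

```text
time: 17.0
position: [0.5732, 0.0447, 0.164]
tcp_rot: [1.334, 1.123, -1.332]
wrist_force: [-3.2, 0.4, 14.6]
gripper_width: 0.009
```

```bash
python3 - <<'E'
from h import *
from workcell import vision
go([*(AX-.002*YD+.0005*XD),.163])
for n,(a,b,c,e) in(("scene",(170,250,220,320)),("wrist",(100,260,200,400))):
    d=vision.get_image(n); pickle.dump(d,open(n+"7.pkl","wb"))
    cv2.imwrite(f"pics/{n}7.png",cv2.resize(d["frame"][a:b,c:e,::-1],None,fx=7 if n=="scene" else 3.7,fy=7 if n=="scene" else 3.7,interpolation=cv2.INTER_CUBIC))
E
```

```text
t 17.0 pos [0.5732 0.0447 0.164 ] F [-3.16  0.37 14.58] disp 0.001 -0.0017
shift cm [ 0.1  -0.05  0.03] turn [ 0.0048  0.0001 -0.0017]
```

View pics/scene7.png

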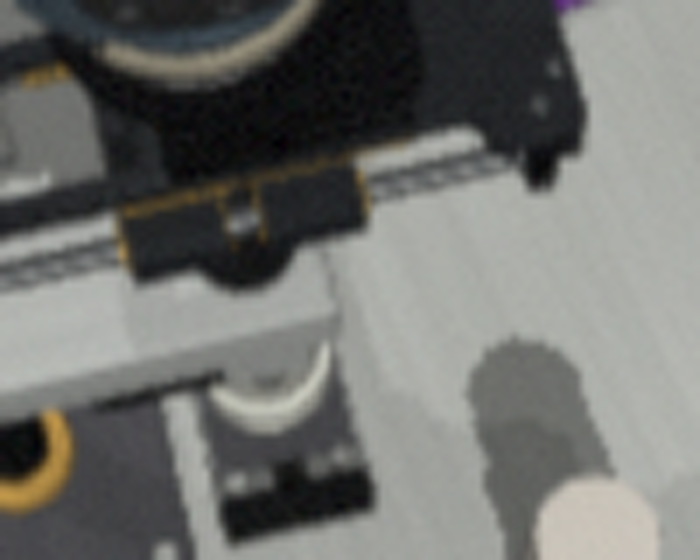

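View pics/wrist7.png

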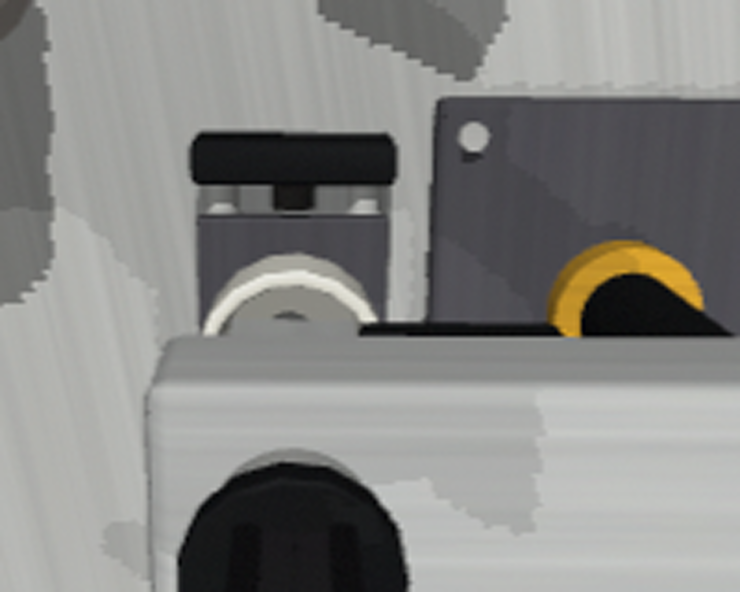

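```bash
python3 - <<'E'
from h import *
o=[]
for k in("5","7"):
    d=pickle.load(open(f"wrist{k}.pkl","rb"))["frame"][:,:,::-1]
    o.append(cv2.resize(d[120:220,240:320],None,fx=4.8,fy=5,interpolation=cv2.INTER_CUBIC))
cv2.imwrite("pics/cmp7.png",np.hstack(o))
E
```

```text
(no output)
```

View pics/cmp7.png

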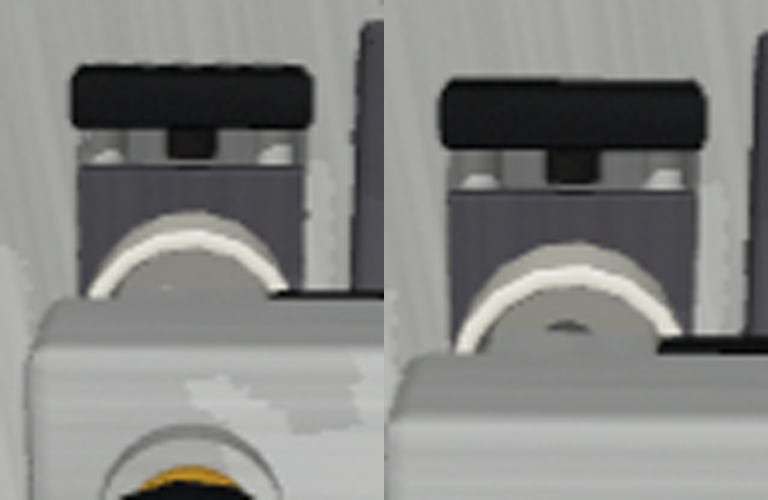

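carry_out(deltas=[[[0.03,0,0],[0,0,0],0],[[0.06,0,0],[0,0,0],0],[[0.06,0,0],[0,0,0],0],[[0.06,0,0],[0,0,0],0],[[0.06,0,0],[0,0,0],0]])

```text
time: 17.73
position: [0.5732, 0.0447, 0.1637]
tcp_rot: [1.334, 1.123, -1.332]
wrist_force: [-3.5, 0.3, 16.2]
gripper_width: 0.002
```

```bash
python3 - <<'E'
from h import *
from workcell import vision
go([*(AX-.002*YD+.0005*XD),.163])
d=vision.get_image("wrist"); pickle.dump(d,open("wrist8.pkl","wb"))
cv2.imwrite("pics/wrist8.png",cv2.resize(d["frame"][150:210,240:320,::-1],None,fx=8,fy=8,interpolation=cv2.INTER_CUBIC))
E
```

```text
t 17.725 pos [0.5732 0.0447 0.1637] F [-3.49  0.29 16.18] disp 0.001 -0.0017
shift cm [ 0.07 -0.05  0.03] turn [ 0.0048  0.0001 -0.0019]
```

View pics/wrist8.png

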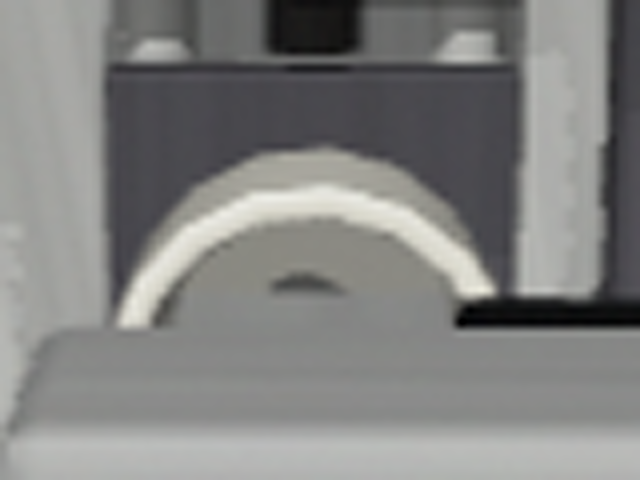

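The dark round shape new in the cup at (300,283) in the crop is most likely the ball. Release straight up.

carry_out(deltas=[[[-0.5,0,0],[0,0,0],0],[[-1.2,0,0],[0,0,0],0],[[-2,0,0],[0,0,0],0],[[-4,0,0],[0,0,0],0],[[-6,0,0],[0,0,0],0]])

```text
time: 18.4
position: [0.5721, 0.0448, 0.2207]
tcp_rot: [1.332, 1.126, -1.335]
wrist_force: [0.2, 0.4, -1.0]
gripper_width: 0.002
```

carry_out(deltas=[[[-3,0,3],[0,0,0],0],[[-3,0,6],[0,0,0],0],[[-3,0,9],[0,0,0],0],[[-3,0,12],[0,0,0],0],[[-3,0,14],[0,0,0],0]])

```text
time: 19.02
position: [0.5485, -0.0944, 0.2505]
tcp_rot: [1.334, 1.125, -1.335]
wrist_force: [-0.0, -0.1, -0.7]
gripper_width: -0.001
```

```bash
python3 - <<'E'
from h import *
from workcell import vision
go([*(AX-.002*YD+.0005*XD),.163])
for n in("scene","top","wrist"):
    d=vision.get_image(n); pickle.dump(d,open(n+"9.pkl","wb"))
    fr=d["frame"][:,:,::-1]
    if n=="scene":
        fr=cv2.resize(fr[170:260,200:320],None,fx=6.5,fy=6.5,interpolation=cv2.INTER_CUBIC)
        C=cloud(d); print(np.median(C[196:206,249:256,2]),C[198:206,253,2].round(3))
    if n=="top": fr=cv2.resize(fr[110:230,230:440],None,fx=3.8,fy=3.8)
    cv2.imwrite(f"pics/{n}9.png",fr)
E
```

```text
t 19.025 pos [ 0.5485 -0.0944  0.2505] F [-0.03 -0.08 -0.67] disp 0.0008 -0.1429
shift cm [  8.75   0.03 -14.09] turn [ 0.0036 -0.0003  0.0015]
0.20649576866624486 [0.206 0.206 0.207 0.206 0.206 0.207 0.208 0.205]
```

View pics/scene9.png

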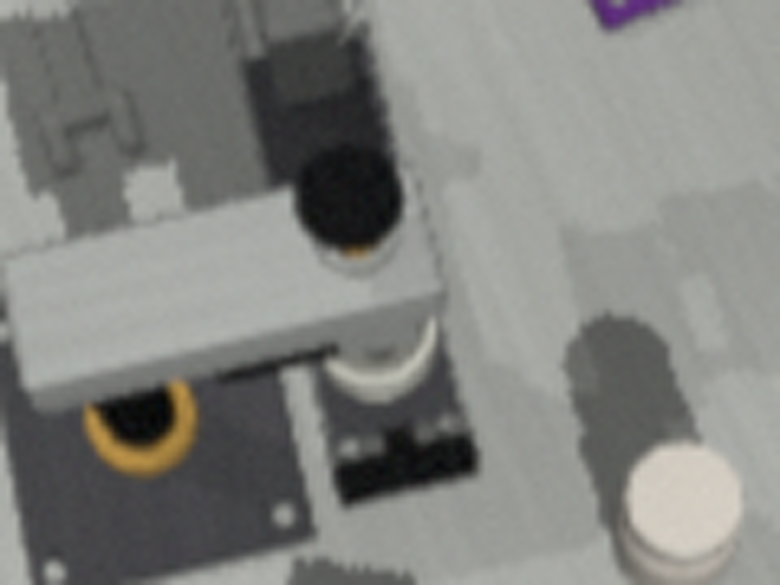

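View pics/wrist9.png

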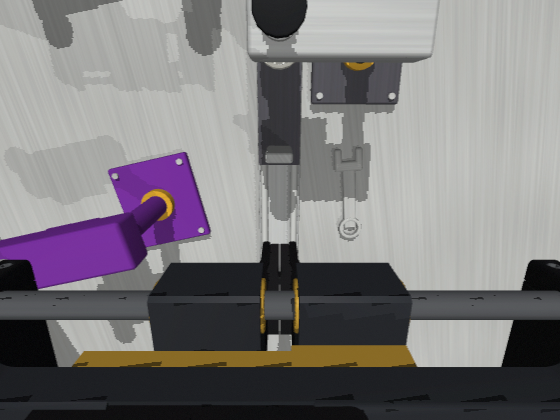

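View pics/top9.png

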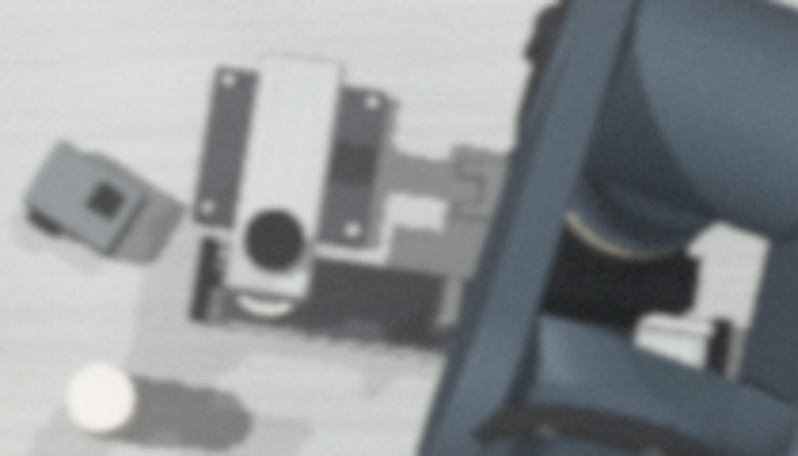

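```bash
python3 - <<'E'
from h import *
from scipy.spatial.transform import Rotation as R
d=pickle.load(open("wrist8.pkl","rb")); F=f(d); M=R.from_rotvec([1.334,1.123,-1.332]).as_matrix(); pos=np.array([.5732,.0447,.1637])
u,v=np.meshgrid(np.arange(560),np.arange(420)); z=d["depth"]
P=np.stack([(u-d["cx"])/F*z,(v-d["cy"])/F*z,z],-1)@d["hand_eye"][:3,:3].T+d["hand_eye"][:3,3]
C=P@M.T+pos; q=np.stack([(C[...,:2]-AX)@XD,(C[...,:2]-AX)@YD,C[...,2]],-1)*1000
for vv in range(178,191): print(vv,[(q[vv,uu].round(0).astype(int).tolist(),int(d["frame"][vv,uu].mean())) for uu in (274,277,280)])
for k in("2","5","7","9"):
    s=pickle.load(open(f"scene{k}.pkl","rb")); C=cloud(s); g=s["frame"].mean(2)
    q=np.stack([(C[...,:2]-AX)@XD,(C[...,:2]-AX)@YD,C[...,2]],-1)*1000
    print(k,[(int(g[vv,258]),q[vv,258].round(0).astype(int).tolist()) for vv in range(220,228)])
E
```

```text
178 [([-4, 10, 38], 135), ([-1, 10, 37], 135), ([2, 10, 37], 136)]
179 [([-4, 9, 38], 135), ([-1, 9, 38], 135), ([2, 9, 37], 135)]
180 [([-4, 8, 37], 134), ([-1, 8, 37], 135), ([2, 8, 37], 135)]
181 [([-4, 7, 36], 135), ([-1, 7, 38], 135), ([2, 7, 37], 135)]
182 [([-4, 6, 38], 135), ([-1, 6, 37], 135), ([2, 6, 37], 135)]
183 [([-4, 5, 38], 134), ([-1, 5, 38], 135), ([2, 5, 37], 136)]
184 [([-4, 4, 37], 135), ([-1, 5, 43], 96), ([2, 4, 38], 124)]
185 [([-4, 3, 37], 91), ([0, 5, 47], 73), ([2, 5, 47], 78)]
186 [([-3, 13, 81], 108), ([0, 13, 80], 109), ([2, 13, 81], 103)]
187 [([-3, 13, 84], 137), ([0, 13, 84], 137), ([2, 13, 84], 133)]
188 [([-3, 13, 88], 136), ([0, 13, 88], 136), ([2, 13, 87], 132)]
189 [([-3, 13, 92], 136), ([0, 13, 92], 137), ([2, 13, 90], 133)]
190 [([-3, 13, 94], 134), ([0, 13, 95], 135), ([2, 13, 94], 132)]
2 [(123, [-1, 26, 142]), (123, [-1, 26, 134]), (126, [-1, 15, 93]), (127, [-1, 16, 88]), (133, [-1, 3, 39]), (133, [-1, 6, 38]), (128, [0, 8, 37]), (157, [1, 11, 39])]
5 [(126, [-1, 26, 141]), (126, [-1, 26, 135]), (129, [-1, 15, 94]), (129, [-1, 15, 84]), (135, [-1, 3, 40]), (136, [-1, 5, 37]), (133, [0, 7, 36]), (161, [1, 11, 38])]
7 [(127, [-1, 25, 139]), (127, [-1, 26, 134]), (127, [-1, 16, 96]), (114, [-1, 15, 85]), (96, [-1, 6, 49]), (105, [0, 7, 43]), (132, [0, 7, 35]), (162, [1, 11, 38])]
9 [(120, [-1, 26, 144]), (121, [-1, 26, 134]), (121, [-1, 15, 94]), (110, [-1, 15, 86]), (90, [-1, 6, 47]), (100, [0, 8, 47]), (126, [0, 8, 39]), (155, [1, 10, 35])]
```

Depth shows the ball on the cup floor (surface at z 43 to 49 mm, floor at 37 mm, where it was bare before). The knob is back at 0.206 m, the carriage is home and the arm is clear.

```bash
python3 - <<'E'
from workcell import hand_in
print(hand_in())
E
```

```text
the job is handed in; nothing more can be done
None
```

The job is done and handed in at about 19 s. The carriage is home, the ball is in the cup and the knob has sprung back up.

- **Carriage:** I pushed it with shut fingers until the force rose from 9 to 12 N with no further movement. The handle and cup rim then matched the home position to about 1 mm, and the wrist view showed the deck against the rubber stop.
- **Knob:** I pressed it from above. The first stop came at about 7 to 8 N and the second at about 11.6 N. The highest end-of-move reading was 16.2 N vertical (about 16.6 N in all), against the 22 N limit; I had no readings within a move.
- **Last checks:**
  - Depth showed the ball on the cup floor, with its surface at z 43 to 49 mm where the bare floor had read 37 mm.
  - The knob top was back at 0.206 m, the same as at the start.
  - The arm was clear with wrist force near zero, and the jar, sensor and spanner looked unmoved in the views I had; I did not re-measure their positions.
- **Disagreements:**
  - With the fingers shut, their visible end was about 24 mm above the reported TCP. I therefore found the knob by touch, and the fingers overlapped the handle by less than I had planned during the push.
  - The cameras differed by about 2 mm on the dispenser axis, and I took a value between them.

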